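Register the vial rack on the fraction collector and aim its pointer

TASK

Lift the blue vial rack onto the grey collector bed and push it fully home, flat and flush against both aluminium stops, with its yellow clip on the side of the long stop. Turn the black knob until the red pointer stands in line with the middle of the yellow clip. Work the pointer only with the knob, leave the clip where it sits on the rack, and leave the bottles, the beaker and the jar standing where they are.

Things in the scene. Friction and masses are not known exactly. Their poses are not given: they have to be found in the camera images.
- bed: Fixed collector bed, a grey plate 12 mm thick; origin on the bench below it. In its frame it covers x -100 to 100, y -210 to 130 mm; its top is at z 12. It may be turned. Its two stops leave the -x and +y sides of the rack's place open. Beyond the side stop stands a white gearbox 70 x 70 mm up to z 38, centred at x 40, y -165, with the knob on top.
- long_stop (a point): Foot of the long aluminium stop's working face, at the middle of its length (bed x 75, y 0, z 12). The stop runs along the bed's y, 165 mm long, 12 mm thick, 35 mm high over the plate; its face looks to -x. Axes as the bed's.
- side_stop (a point): Foot of the short aluminium stop's working face, at the middle of its length (bed x 37.5, y -80, z 12). The stop runs along the bed's x, 65 mm long, 12 mm thick, 35 mm high over the plate; its face looks to +y. Axes as the bed's.
- rack_home (a point): Where the origin of the rack lies when it is fully home against both stops (bed x 45, y -5, z 12); axes as the bed's, and as the rack's when home.
- rack: Loose blue vial rack, a solid block 60 mm (x) by 150 mm (y) by 45 mm high, 0.3 to 0.55 kg, with two rows of vial caps (white along +x, orange along -x) that rise to 53 mm. Origin: centre of its underside, z up. Starts on the bench. Its +x long side carries the clip and goes to the long stop.
- clip: Yellow clip 18 mm long (y), 6 mm wide, 8 mm high, with a black line across its middle, stiff on top of the rack's +x edge. Origin: middle of its length, at its +x face, at the height of the rack's top (45 mm above the rack's underside, 28.5 mm from the rack's middle in x); axes as the rack's.
- pointer: Red pointer on a black carriage that runs along the top of the long stop, driven by the knob through a lead screw. Origin: the pointer's tip (at x 77, z 60 in the bed's frame), axes as the bed's; the tip points to -x. Carriage 26 mm long, reaching back 23 mm from the tip, top at z 63. It moves 40 mm to the bed's +y for each radian of the knob.
- knob (a joint): Knob angle in rad, 0 to 3.2, growing as the knob turns clockwise seen from above; at 0 its grip bar lies along the bed's x, at angle q the bar is turned by -q about z. The pointer's tip lies at bed y = -65 mm + 40 mm x angle.
- knob_grip (a point): Point on the knob's vertical axis at the height to grip (75 mm above the bench). The grip bar is 46 mm long, 14 mm thick, 30 mm tall, its top 7 mm above this point; under it a disc of radius 24 mm, whose top is 23 mm below this point.
- clear_bottle: Bystander: clear bottle, yellow cap, 66 mm diameter, 150 mm tall. Origin: centre of the underside.
- amber_bottle: Bystander: amber bottle, white cap, 66 mm diameter, 130 mm tall. Origin: centre of the underside.
- beaker: Bystander: open glass beaker, 68 mm diameter, 90 mm tall. Origin: centre of the underside.
- jar: Bystander: white jar, blue lid, 60 mm diameter, 85 mm tall. Origin: centre of the underside.

How it is judged:
By the outcome, as a careful person would: the job done as asked, in the order asked, and still so for the second after the job is handed in, with the robot touching nothing.
It also fails if it takes over 72 s, if anything falls off the work surface, if the arm or the gripper's body presses on something with over 40 N, if the wrist force passes 120 N, or if a joint passes its speed limit or range.

ROBOT

A 7-joint arm with a two-finger parallel gripper is mounted at the origin on the work surface. World frame = base frame: x ahead of the robot, y to its left, z up, the work surface at z = 0. Lengths are in mm, angles in rad, forces in N, time in s.
With the tool pointing down it reaches from about 400 to 925 mm from the base axis. Payload 4.1 kg.
Tool frame: the origin (TCP) lies at the centre of the arm's flange, where the gripper is bolted on; the fingertips stand 173 mm ahead of it and the grasp point (between the pads) lies 155 mm ahead of it; z points along the fingers, y is the direction in which the jaws open and shut (so a half turn about z gives the same grasp; the last joint's range is limited). The gripper opens to 85 mm and grips with 20 to 120 N. Pads are 22 mm wide; open, the fingers measure 114 mm over their backs; the gripper's body (76 mm by 85 mm) begins 54 mm behind the grasp point. The pads swing forward as they close: fully open they stand 13 mm farther back than shut.
Start: joints at [1.198, 0.398, 0.045, 1.537, -0.019, 1.207, -0.051], TCP at [175.787, -625.793, 404.747] pointing down, gripper open.
Joint ranges: [-2.82, 2.82], [-0.49, 2.23], [-1.37, 1.46], [0, 2.46], [-1.36, 4.5], [0.23, 2], [-2.94, 2.94]. Speed limits (rad/s): [2.57, 2.57, 3.14, 3.14, 3.14, 3.14, 3.14].

INTERFACE

Orientations are given as a unit quaternion [w, x, y, z].
In Python, from station import * gives the robot as it stands. The module is installed in compiled form; this text tells all that it offers.
- The arm moves only by the shell command python3 -m handwheel 'ROWS'. ROWS is text: rows parted by semicolons, each of 7 numbers parted by spaces: the shift along the tool's x, y, z in cm, then the turn, a rotation vector about the tool's x, y, z in degrees, then the finger opening in cm, from 0 to 8.54. A call has 1 to 10 rows; each row shifts and turns the commanded pose from where the row before left it, along the tool's axes as they then stand; what a row does not reach is not made up. A row lasts 1/10 s, in which the tool goes at most 50 mm and 8.59 degrees, less where a joint would pass 70% of its speed; a pose out of reach is approached as far as the arm can. A call with a gripper value outside its range is refused whole. The fingers move at their own pace and stop on an object; the grip force is fixed at half the most. Time passes only in rows, so rows that do not move let the fingers close. It gives the time, the measured TCP pose, the force and the opening at its end, in the units of the state.
- sense(): the state, without advancing time (a new reading comes with each control period).
- snapshot(name): name is "side" or "top"; returns the picture (480x640x3 uint8, red, green, blue); there is no depth.
- get_calibration(name): a dict with "vfov" (degrees; the focal length in pixels is half the picture's height over the tangent of half this angle, whatever the lens; pixels are square), "cx", "cy" (the principal point, pixels), "k1" (the pictures are not rectified: a ray, as slopes to the right and down, at radius r is drawn at 1 + k1 r^2 times it, then the intrinsics apply), "view" (4x4, takes a point from world to camera coordinates). Camera axes: x right, y down, z forward; pixel columns grow to the right and rows downward; lengths in mm; the calibration is good to about 2 mm. A picture is of the moment at which its call begins. get_calibration takes no time and is no camera call.
- sign_off(): hands the job in, once; it reports no verdict.
The state is a dict: "time": time; "qpos": joint angles; "qd": joint speeds; "effort": joint torques, N m; "eef_pos": TCP position; "tcp_rot": TCP orientation; "contact_force": force on the tool from outside, world axes, zero at the start; "wrist_torque": the same for the moment, N m; "opening": finger opening in mm.
Only numpy, scipy, OpenCV 4.12 (cv2) and the standard library are available. Lean on these libraries where they do the work, as an engineer would, in place of code of your own. Each camera call takes 0.05 s, during which the arm holds its last target. There are 200 camera calls.

## Working session

There is one attempt and no reset: what is moved stays moved. The work goes in short steps, Python scripts to look and compute and a shell command to move; the robot and the scene stay as the last step left them, time stands still between calls to the robot, and variables do not carry over. Pictures are saved under pics/ and viewed, about 8 in all and at most 12, crops included, and the job is handed in when it is done.

```bash
mkdir -p pics
cat > h.py <<'E'
from station import *
import numpy as np, cv2
def snap(n,f):
    im=snapshot(n); cv2.imwrite('pics/'+f,im[:,:,::-1]); return im
def ray(n,u,v):
    c=get_calibration(n); f=240/np.tan(np.radians(c['vfov'])/2)
    d=np.array([(u-c['cx'])/f,(v-c['cy'])/f]); s=d.copy()
    for _ in range(30): s=d/(1+c['k1']*(s@s))
    V=np.array(c['view']); R=V[:3,:3]; o=-R.T@V[:3,3]
    return o,R.T@np.array([s[0],s[1],1])
def onz(n,u,v,z):
    o,d=ray(n,u,v); return o+d*(z-o[2])/d[2]
def tri(a,b):
    (o1,d1),(o2,d2)=a,b
    t=np.linalg.lstsq(np.c_[d1,-d2],o2-o1,rcond=None)[0]
    p,q=o1+t[0]*d1,o2+t[1]*d2; return (p+q)/2,np.linalg.norm(p-q)
def proj(n,p):
    c=get_calibration(n); f=240/np.tan(np.radians(c['vfov'])/2)
    x=np.array(c['view'])@np.r_[p,1]; s=x[:2]/x[2]; s=s*(1+c['k1']*(s@s))
    return s*f+[c['cx'],c['cy']]
E
python3 - <<'E'
from h import *
snap('top','t0.png');snap('side','s0.png')
for n in('top','side'):
    c=get_calibration(n);print(c['vfov'],c['k1'],ray(n,320,240))
s=sense();print(s['time'],s['eef_pos'],s['tcp_rot'],s['contact_force'])
E
```

```text
49.023272104180016 0.015784026201586136 (array([ 355.26652989,  134.50279803, 1124.07630832]), array([ 0.16025427, -0.01434905, -0.98697783]))
45.36744436682541 0.06282834580815765 (array([278.10474315, 984.85381727, 837.95214513]), array([ 0.18767327, -0.75689455, -0.62625211]))
0.1 [ 175.72650036 -625.52662237  403.77866382] [-8.40064526e-04  9.90632016e-01  1.36555706e-01 -2.07090855e-04] [1.16852675 0.72279468 0.93423559]
```

View pics/t0.png

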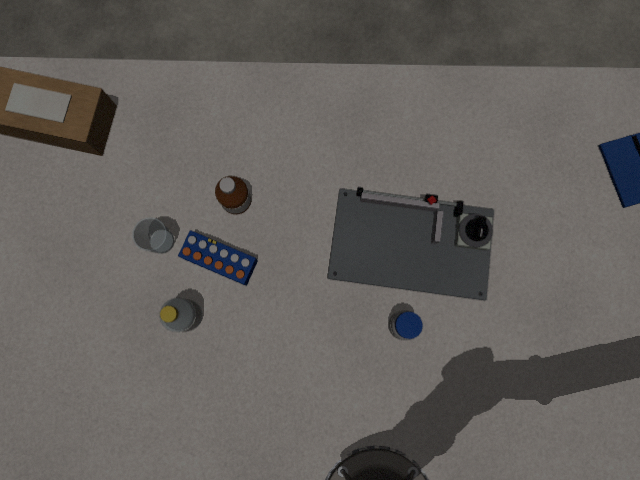

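View pics/s0.png

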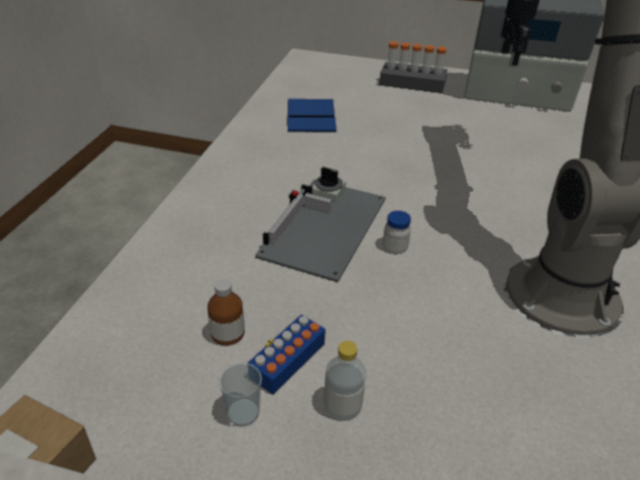

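The top view shows the rack at (218,257) with its clip near (212,241), the bed at about (412,243), the knob at (478,230) and the red pointer at (431,200). The bystanders are amber (232,190), beaker (155,236), clear (178,315) and jar (407,325). Up is world +x and left is +y.

```bash
cat > m.py <<'E'
from h import *
def blobs(im,lo,hi,box,amin=8):
    x0,y0,x1,y1=box; hsv=cv2.cvtColor(im,cv2.COLOR_RGB2HSV)
    m=cv2.inRange(hsv,np.array(lo),np.array(hi)); k=np.zeros_like(m); k[y0:y1,x0:x1]=m[y0:y1,x0:x1]
    n,_,st,ce=cv2.connectedComponentsWithStats(k)
    return [(ce[i],st[i,4]) for i in range(1,n) if st[i,4]>=amin],k
E
python3 - <<'E'
from m import *
np.set_printoptions(precision=1,suppress=True)
im=cv2.imread('pics/t0.png')[:,:,::-1].copy()
print(im[250,380],im[230,320],im[262,250],im[200,431])
box=(175,225,262,290)
for nm,lo,hi in(('or',(3,120,90),(18,255,255)),('wh',(0,0,140),(180,70,255)),('yel',(22,120,80),(35,255,255))):
    b,k=blobs(im,lo,hi,box,6)
    P=[]
    for c,a in b:
        w=onz('top',*c,53); P.append(w); print(nm,c,a,w)
b,k=blobs(im,(100,120,40),(130,255,255),box,30)
pts=np.array([onz('top',u,v,45)[:2] for v,u in np.argwhere(k)],np.float32)
print('blue',cv2.minAreaRect(pts))
# plate
hsv=cv2.cvtColor(im,cv2.COLOR_RGB2HSV)
k=np.zeros(im.shape[:2],np.uint8)
g=im[...].astype(int); k[180:305,322:500]=((g.max(2)<115))[180:305,322:500]*255
n,l,st,ce=cv2.connectedComponentsWithStats(k);i=1+st[1:,4].argmax();k=(l==i)
pts=np.array([onz('top',u,v,12)[:2] for v,u in np.argwhere(k)],np.float32)
r=cv2.minAreaRect(pts);print('plate',r,cv2.boxPoints(r))
b,k=blobs(im,(0,150,60),(8,255,255),(415,185,450,215),4)
for c,a in b: print('red',c,a,onz('top',*c,60))
cv2.imwrite('pics/z0.png',cv2.resize(im[175:305,320:505],None,fx=4,fy=4,interpolation=cv2.INTER_CUBIC)[:,:,::-1])
for n,u,v,z in(('amber cap',227,184,130),('beaker rim',155,236,90),('clear cap',168,314,150),('jar lid',407,325,85)):print(n,onz('top',u,v,z))
E
```

```text
[62 63 64] [112 109 106] [17 38 75] [94 17 20]
or [186.  250.9] 44 [503.1 392.6  53. ]
or [196.7 255.3] 46 [494.4 370.5  53. ]
or [207.4 259.9] 45 [485.1 348.3  53. ]
or [218.1 264.5] 44 [475.9 326.3  53. ]
or [229. 269.] 45 [467.  303.7  53. ]
or [239.7 273.6] 49 [457.9 281.7  53. ]
yel [209.1 239.9] 8 [526.6 346.6  53. ]
yel [214.  241.7] 9 [523.  336.5  53. ]
blue ((492.7720642089844, 331.51715087890625), (149.0924530029297, 59.5863151550293), 67.57549285888672)Traceback (most recent call last):
  File "<stdin>", line 19, in <module>
  File "h.py", line 12, in onz
    o,d=ray(n,u,v); return o+d*(z-o[2])/d[2]
        ~~~^^^^^^^
  File "h.py", line 6, in ray
    c=get_calibration(n); f=240/np.tan(np.radians(c['vfov'])/2)
ValueError: time passes only in moves, steps and waits
```

```bash
python3 - <<'E'
import re
s=open('h.py').read().replace("import numpy as np, cv2","import numpy as np, cv2, functools\ncal=functools.lru_cache(None)(get_calibration)").replace("c=get_calibration(n)","c=cal(n)")
open('h.py','w').write(s)
E
python3 - <<'E'
from m import *
np.set_printoptions(precision=1,suppress=True)
im=cv2.imread('pics/t0.png')[:,:,::-1].copy()
k=np.zeros(im.shape[:2],np.uint8)
g=im.astype(int); k[180:305,322:500]=(g.max(2)<82)[180:305,322:500]*255
n,l,st,ce=cv2.connectedComponentsWithStats(k);i=1+st[1:,4].argmax();k=(l==i)
c=cv2.findContours(k.astype(np.uint8),0,2)[0][0][:,0]
print(cv2.approxPolyDP(c,4,True)[:,0].tolist())
pts=np.array([onz('top',u,v,12)[:2] for u,v in c],np.float32)
r=cv2.minAreaRect(pts);print('plate',r,cv2.boxPoints(r))
b,k=blobs(im,(0,150,60),(8,255,255),(415,185,450,215),4)
for c,a in b: print('red',c,a,onz('top',*c,60))
cv2.imwrite('pics/z0.png',cv2.resize(im[175:305,320:505],None,fx=4,fy=4,interpolation=cv2.INTER_CUBIC)[:,:,::-1])
for n,u,v,z in(('amber cap',227,184,130),('beaker rim',147,234,90),('clear cap',168,314,150),('jar lid',407,325,85)):print(n,onz('top',u,v,z))
s=sense();print(s['time'])
E
```

```text
[[339, 189], [328, 278], [486, 299], [491, 208], [439, 201], [434, 194], [407, 198], [431, 204], [427, 199], [432, 195], [439, 203], [434, 208], [362, 198], [367, 191], [392, 194], [365, 192], [362, 187]]
plate ((538.5350341796875, -78.32757568359375), (340.6538391113281, 214.62979125976562), 82.8677978515625) [[ 410.9 -234. ]
 [ 623.9 -260.7]
 [ 666.2   77.4]
 [ 453.2  104. ]]
red [431.4 199.3] 34 [ 616.7 -111.6   60. ]
amber cap [624.4 301.5 130. ]
beaker rim [530.9 462.3  90. ]
clear cap [373.2 396.1 150. ]
jar lid [357.9 -52.3  85. ]
0.1
```

View pics/z0.png

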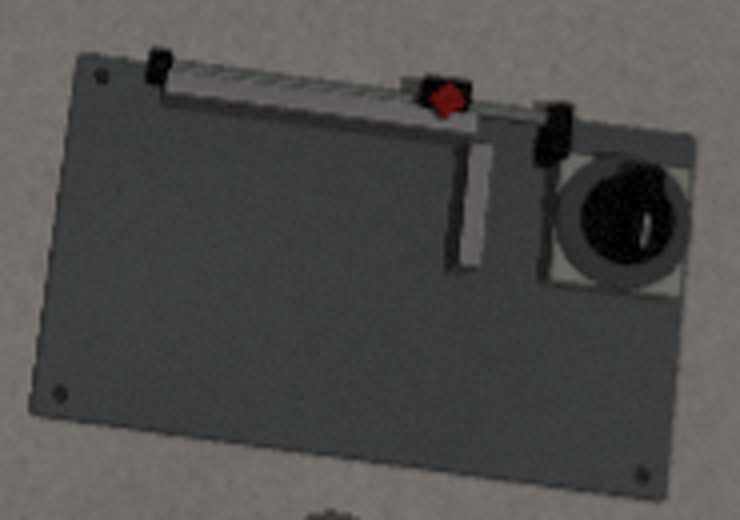

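The crop shows the plate corners at crop pixels TL(80,53), BL(30,413), BR(664,500) and TR(695,133). The stops, the red pointer (448,100) and the knob (630,215) are also clear.

```bash
cat > plan.py <<'E'
from m import *
np.set_printoptions(precision=1,suppress=True)
from scipy.spatial.transform import Rotation as Ro
import json,sys
def pose():
    s=sense(); w,x,y,z=s['tcp_rot']; R=Ro.from_quat([x,y,z,w]); return np.array(s['eef_pos']),R,s
def need(x,y,z,phi):
    """z = height of grasp point; prints tool shift cm AFTER turning, and the turn deg (rotvec, tool axes)"""
    p,R,s=pose(); c,n=np.cos(np.radians(phi)),np.sin(np.radians(phi))
    T=np.array([[c,n,0],[n,-c,0],[0,0,-1]]).T
    print('t',s['time'],'F',np.array(s['contact_force']),'op',s['opening'],'pos',p,'x-axis deg %.1f'%np.degrees(np.arctan2(*R.as_matrix()[1::-1,0])))
    print('turn first',np.degrees((R.inv()*Ro.from_matrix(T)).as_rotvec()),'then shift cm',T.T@(np.array([x,y,z+155])-p)/10)
def bedp(b):
    B=json.load(open('bed.json')); a=np.radians(B[2]); return np.array([B[0]+np.cos(a)*b[0]-np.sin(a)*b[1],B[1]+np.sin(a)*b[0]+np.cos(a)*b[1]])
def inbed(w):
    B=json.load(open('bed.json')); a=np.radians(B[2]); d=np.array(w[:2])-B[:2]; return np.array([np.cos(a)*d[0]+np.sin(a)*d[1],-np.sin(a)*d[0]+np.cos(a)*d[1]])
E
python3 - <<'E'
from plan import *
cr=np.array([[80,53],[30,413],[664,500],[695,133]])/4+[320,175]-.375
W=np.array([onz('top',*c,12)[:2] for c in cr]); Bd=np.array([[100,130],[-100,130],[-100,-210],[100,-210]])
w=W[:,0]+1j*W[:,1]; b=Bd[:,0]+1j*Bd[:,1]; k=((w-w.mean())*(b-b.mean()).conj()).sum(); k/=abs(k); o=w.mean()-k*b.mean()
print('bed',o,np.degrees(np.angle(k)),'res',w-(o+k*b))
json.dump([o.real,o.imag,float(np.degrees(np.angle(k)))],open('bed.json','w'))
for n,p,z in(('red',(431.4,199.3),60),('knobbar',(479.5,227),82),('stopL',(361.5,199),12),('stopcorner',(437,209),12)): print(n,inbed(onz('top',*p,z)))
# side-view check: predicted pixels of plate corners
print('side px',[proj('side',np.r_[bedp(q),12]) for q in Bd])
print('home',bedp((45,-5)),'place',bedp((13,10)),'knob',bedp((40,-165)))
for q in((500,-400,249,67.8),(492.8-2.3,331.5-5.6,120,67.8)): need(*q)
E
```

```text
bed (537.434719070834-37.83687053515347j) -7.068422939056317 res [-1.4-2.1j  0.6-1.j   0.5+1.6j  0.3+1.5j]
red [ 87.7 -63.6]
knobbar [  37.9 -161.4]
stopL [80.7 77.5]
stopcorner [ 81.  -87.4]
side px [array([253.9, 254.2]), array([338. , 279.3]), array([385.8, 196.3]), array([313.3, 178.5])]
home [581.5 -48.3] place [551.6 -29.5] knob [ 556.8 -206.5]
t 0.1 F [1.2 0.7 0.9] op 85.4390056173211 pos [ 175.7 -625.5  403.8] x-axis deg 15.7
turn first [ -0.1  -0.  -52.1] then shift cm [33.1 21.5 -0. ]
t 0.1 F [1.2 0.7 0.9] op 85.4390056173211 pos [ 175.7 -625.5  403.8] x-axis deg 15.7
turn first [ -0.1  -0.  -52.1] then shift cm [100.   -6.8  12.9]
```

```bash
python3 -m handwheel '0 0 0 0 0 -7.45 8.5;0 0 0 0 0 -7.45 8.5;0 0 0 0 0 -7.45 8.5;0 0 0 0 0 -7.45 8.5;0 0 0 0 0 -7.45 8.5;0 0 0 0 0 -7.45 8.5;0 0 0 0 0 -7.4 8.5' && python3 -m handwheel '4.1 2.7 0 0 0 0 8.5;4.1 2.7 0 0 0 0 8.5;4.1 2.7 0 0 0 0 8.5;4.1 2.7 0 0 0 0 8.5;4.1 2.7 0 0 0 0 8.5;4.1 2.7 0 0 0 0 8.5;4.1 2.7 0 0 0 0 8.5;4.1 2.7 0 0 0 0 8.5;0 0 0 0 0 0 8.5' && python3 -c "
from plan import *
need(490.5,325.9,135,67.8)"
```

```text
time: 0.8
eef_pos: [175.7, -625.6, 404.1]
tcp_rot: [-0.001, 0.829, 0.56, 0.0]
contact_force: [0.0, 0.4, -0.3]
opening: 85.1
time: 1.7
eef_pos: [506.6, -396.1, 404.3]
tcp_rot: [-0.001, 0.826, 0.563, 0.003]
contact_force: [0.3, 1.4, -0.2]
opening: 85.0
t 1.7 F [ 0.3  1.4 -0.2] op 84.96366653240658 pos [ 506.6 -396.1  404.3] x-axis deg 68.6
turn first [ 0.1 -0.4  0.8] then shift cm [ 66.2 -28.8  11.4]
```

```bash
python3 -m handwheel '4.4 -1.9 0 0 0 0 8.5;4.4 -1.9 0 0 0 0 8.5;4.4 -1.9 0 0 0 0 8.5;4.4 -1.9 0 0 0 0 8.5;4.4 -1.9 0 0 0 0 8.5;4.4 -1.9 0 0 0 0 8.5;4.4 -1.9 0 0 0 0 8.5;4.4 -1.9 0 0 0 0 8.5' && python3 -m handwheel '4.4 -1.9 0 0 0 0 8.5;4.4 -1.9 0 0 0 0 8.5;4.4 -1.9 0 0 0 0 8.5;4.4 -1.9 0 0 0 0 8.5;4.4 -1.9 0 0 0 0 8.5;4.4 -1.9 0 0 0 0 8.5;4.4 -1.9 0 0 0 0 8.5;0 0 0 0 0 0 8.5' && python3 -c "
from plan import *
need(490.5,325.9,100,67.8)
snap('side','s1.png')"
```

```text
time: 2.5
eef_pos: [491.4, -18.8, 404.5]
tcp_rot: [0.0, 0.83, 0.558, -0.0]
contact_force: [1.2, 0.1, -0.0]
opening: 84.9
time: 3.3
eef_pos: [482.4, 322.2, 404.7]
tcp_rot: [-0.003, 0.827, 0.562, 0.001]
contact_force: [-0.4, 0.8, -0.4]
opening: 85.0
t 3.3 F [-0.4  0.8 -0.4] op 84.95758699088329 pos [482.4 322.2 404.7] x-axis deg 68.4
turn first [-0.2 -0.3  0.6] then shift cm [ 0.7  0.6 15. ]
```

View pics/s1.png

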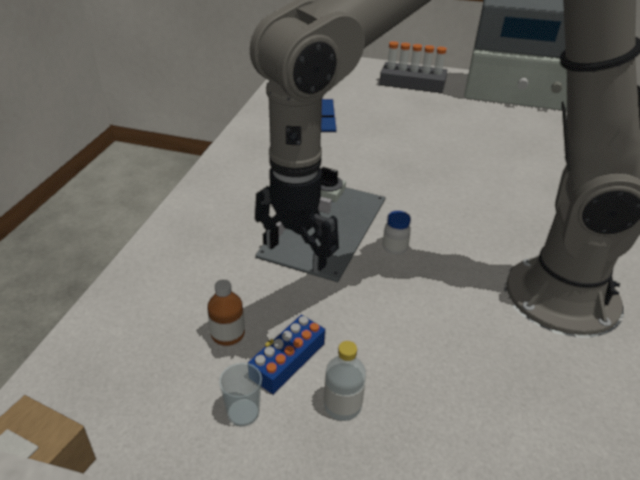

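The gripper (295,230) hangs vertical above the rack with its slim wrist clear of the bottles. Descending.

```bash
python3 -m handwheel '0.7 0.6 4 0 0 0.5 8.5;0 0 4 0 0 0 8.5;0 0 4 0 0 0 8.5;0 0 3 0 0 0 8.5;0 0 0 0 0 0 8.5;0 0 0 0 0 0 8.5' && python3 -c "
from plan import *
need(490.5,325.9,28,67.8)
snap('side','s2.png');snap('top','t2.png')
im=cv2.imread('pics/s2.png');cv2.imwrite('pics/z2.png',cv2.resize(im[220:430,190:390],None,fx=2.8,fy=2.8))"
```

```text
time: 3.95
eef_pos: [494.1, 318.1, 254.8]
tcp_rot: [0.0, 0.833, 0.553, -0.0]
contact_force: [-0.8, -0.2, 0.6]
opening: 85.3
t 3.95 F [-0.8 -0.2  0.6] op 85.27475719964035 pos [494.1 318.1 254.8] x-axis deg 67.2
turn first [ 0.   0.1 -0.6] then shift cm [ 0.6 -0.6  7.2]
```

View pics/z2.png

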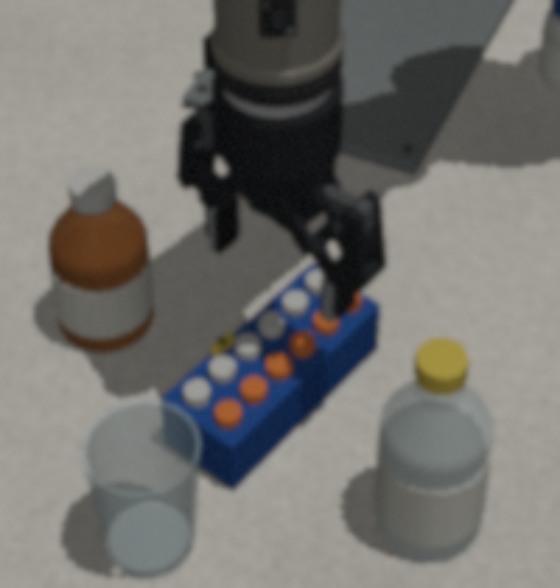

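The fingers straddle the rack, with one at (335,300) in front of the orange side and the other behind. The descent is clear.

```bash
python3 -m handwheel '0.6 -0.6 1 0 0 -0.6 8.5;0 0 0 0 0 0 8.5;0 0 2.5 0 0 0 8.5;0 0 2.5 0 0 0 8.5;0 0 1.2 0 0 0 8.5;0 0 0 0 0 0 8.5;0 0 0 0 0 0 8.5' && python3 -c "
from plan import *
need(490.5,325.9,28,67.8)"
```

```text
time: 4.75
eef_pos: [490.5, 327.5, 183.3]
tcp_rot: [-0.0, 0.829, 0.559, 0.0]
contact_force: [-1.1, -0.4, -0.1]
opening: 85.0
t 4.75 F [-1.1 -0.4 -0.1] op 84.96556867388117 pos [490.5 327.5 183.3] x-axis deg 67.9
turn first [ 0.  -0.   0.1] then shift cm [-0.2  0.1  0. ]
```

```bash
python3 -m handwheel '0 0 0 0 0 0 5;0 0 0 0 0 0 5;0 0 0 0 0 0 5;0 0 0 0 0 0 5;0 0 0 0 0 0 5;0 0 0 0 0 0 5' && python3 -m handwheel '0 0 -1 0 0 0 5;0 0 -3 0 0 0 5;0 0 -4 0 0 0 5;0 0 -3 0 0 0 5;0 0 0 0 0 0 5;0 0 0 0 0 0 5' && python3 -c "
from plan import *
x,y=bedp((8,4));print(x,y)
need(x,y,139,90-7.07)
snap('side','s3.png');im=cv2.imread('pics/s3.png');cv2.imwrite('pics/z3.png',cv2.resize(im[200:420,180:400],None,fx=2.5,fy=2.5))"
```

```text
time: 5.35
eef_pos: [490.7, 327.7, 184.1]
tcp_rot: [-0.0, 0.83, 0.558, 0.001]
contact_force: [-1.6, -1.1, 7.3]
opening: 59.1
time: 5.95
eef_pos: [490.0, 326.4, 292.1]
tcp_rot: [0.0, 0.83, 0.558, -0.001]
contact_force: [-0.6, -0.2, -6.7]
opening: 59.4
545.8661365673288 -34.85170739056646
t 5.95 F [-0.6 -0.2 -6.7] op 59.355727896376436 pos [490.  326.4 292.1] x-axis deg 67.9
turn first [ -0.    0.1 -15.1] then shift cm [-35.2  10.   -0.2]
```

View pics/z3.png

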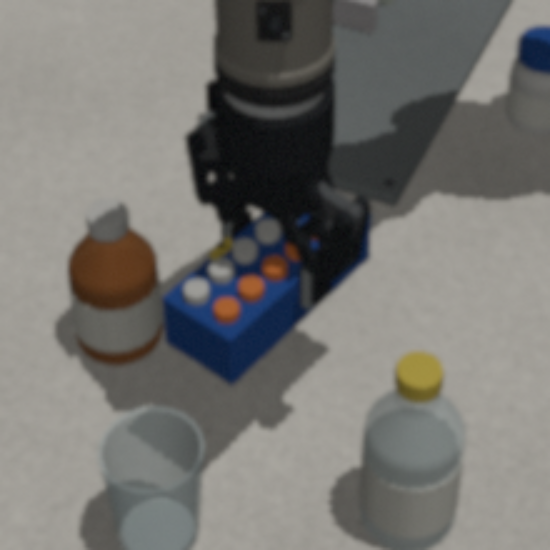

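The rack is held level, 11 cm up. I'll turn it to the bed's heading and carry it over.

```bash
python3 -m handwheel '0 0 0 0 0 -7.5 5;0 0 0 0 0 -7.5 5;-4.4 1.25 0 0 0 0 5;-4.4 1.25 0 0 0 0 5;-4.4 1.25 0 0 0 0 5;-4.4 1.25 0 0 0 0 5;-4.4 1.25 0 0 0 0 5;-4.4 1.25 0 0 0 0 5;-4.4 1.25 0 0 0 0 5;-4.4 1.25 0 0 0 0 5' && python3 -m handwheel '0 0 0 0 0 0 5;0 0 0 0 0 0 5;0 0 0 0 0 0 5' && python3 -c "
from plan import *
x,y=bedp((8,4))
need(x,y,40,90-7.07)"
```

```text
time: 7.0
eef_pos: [544.8, -36.8, 290.3]
tcp_rot: [-0.002, 0.75, 0.662, -0.002]
contact_force: [1.4, 0.1, -4.7]
opening: 59.2
time: 7.3
eef_pos: [545.2, -33.6, 291.2]
tcp_rot: [-0.002, 0.749, 0.662, -0.001]
contact_force: [0.0, 0.9, -4.9]
opening: 59.3
t 7.3 F [ 0.   0.9 -4.9] op 59.325947533228586 pos [545.2 -33.6 291.2] x-axis deg 83.0
turn first [-0.2 -0.   0. ] then shift cm [-0.1  0.1  9.6]
```

```bash
python3 -m handwheel '0 0 3 0 0 0 5;0 0 3 0 0 0 5;0 0 2 0 0 0 5;0 0 1 0 0 0 5;0 0 0.2 0 0 0 5;0 0 0 0 0 0 5;0 0 0 0 0 0 5' ; python3 -m handwheel '0 0 0.2 0 0 0 5;0 0 0.2 0 0 0 5;0 0 0 0 0 0 5;0 0 0 0 0 0 5'
```

```text
time: 8.0
eef_pos: [546.7, -34.2, 201.8]
tcp_rot: [0.001, 0.749, 0.662, 0.001]
contact_force: [0.3, -0.5, -4.2]
opening: 59.5
time: 8.4
eef_pos: [546.0, -34.8, 196.8]
tcp_rot: [0.0, 0.75, 0.662, -0.0]
contact_force: [-0.2, 0.5, -4.1]
opening: 59.1
```

```bash
python3 -m handwheel '0 0 0.1 0 0 0 5;0 0 0.1 0 0 0 5;0 0 0 0 0 0 5;0 0 0 0 0 0 5'; python3 -m handwheel '0 0 0 0 0 0 8.5;0 0 0 0 0 0 8.5;0 0 0 0 0 0 8.5;0 0 0 0 0 0 8.5;0 0 0 0 0 0 8.5;0 0 0 0 0 0 8.5;0 0 -1 0 0 0 8.5;0 0 -2 0 0 0 8.5;0 0 -4 0 0 0 8.5'; python3 -m handwheel '0 0 -4 0 0 0 8.5;0 0 0 0 0 0 8.5;0 0 0 0 0 0 8.5'; python3 -c "
from plan import *
x,y=bedp((-70,8))
need(x,y,139,-7.07)
im=snap('top','t4.png')
for lo,hi in(((3,120,90),(18,255,255)),((22,120,60),(35,255,255))):
  for c,a in blobs(im,lo,hi,(320,180,440,300),4)[0]: print(c,a,inbed(onz('top',*c,65)))
"
```

```text
time: 8.8
eef_pos: [546.2, -34.6, 196.1]
tcp_rot: [0.0, 0.75, 0.662, -0.0]
contact_force: [-3.9, -0.2, 7.4]
opening: 59.0
time: 9.7
eef_pos: [544.7, -34.8, 263.6]
tcp_rot: [-0.002, 0.749, 0.662, -0.002]
contact_force: [1.1, 0.2, -0.1]
opening: 84.9
time: 10.0
eef_pos: [546.3, -34.6, 306.3]
tcp_rot: [0.001, 0.75, 0.662, 0.001]
contact_force: [-0.5, 0.0, -0.7]
opening: 84.8
t 10.0 F [-0.5  0.  -0.7] op 84.77850216968906 pos [546.3 -34.6 306.3] x-axis deg 82.9
turn first [ 0.2 -0.1 90. ] then shift cm [-7.8 -0.4  1.2]
[363. 234.] 45 [-5.2 69. ]
[374.6 235.7] 49 [-5.4 45.1]
[385.5 237.1] 38 [-5.4 22.6]
[381.6 217.8] 12 [33.6 35.2]
[387.  218.3] 7 [34. 24.]
```

```bash
python3 -m handwheel '0 0 0 0 0 -8.2 8.5;0 0 0 0 0 -8.2 8.5;0 0 0 0 0 -8.2 8.5;0 0 0 0 0 -8.2 8.5;0 0 0 0 0 -8.2 8.5;0 0 0 0 0 -8.2 8.5;0 0 0 0 0 -8.2 8.5;0 0 0 0 0 -8.2 8.5;0 0 0 0 0 -8.2 8.5;0 0 0 0 0 -8.2 8.5'; python3 -m handwheel '0 0 0 0 0 -8 8.5;4 0 0 0 0 0 8.5;3.5 0 0 0 0 0 8.5;0 0 0 0 0 0 8.5;0 0 0 0 0 0 8.5'; python3 -c "
from plan import *
x,y=bedp((-62,8))
need(x,y,25,172.93);print(sense()['qpos'], inbed((358,-52)))"
```

```text
time: 11.05
eef_pos: [545.3, -34.8, 303.1]
tcp_rot: [-0.002, 0.128, 0.992, 0.0]
contact_force: [-1.0, 0.9, -0.9]
opening: 85.2
time: 11.55
eef_pos: [470.8, -25.7, 303.8]
tcp_rot: [-0.001, 0.062, 0.998, -0.0]
contact_force: [1.0, -0.6, 0.4]
opening: 85.1
t 11.55 F [ 1.  -0.6  0.4] op 85.05171634874672 pos [470.8 -25.7 303.8] x-axis deg 172.9
turn first [-0.  -0.1 -0. ] then shift cm [-0.6  0.4 12.4]
[ 0.9  0.3 -1.1  2.   0.4  1.   1.1] [-176.3  -36.1]
```

```bash
python3 -m handwheel '0 0.4 4 0 0 0 8.5;0 0 4 0 0 0 8.5;0 0 3 0 0 0 8.5;0 0 1.3 0 0 0 8.5;0 0 0 0 0 0 8.5;0 0 0 0 0 0 8.5'; python3 -c "
from plan import *
x,y=bedp((4,8))
need(x,y,25,172.93);snap('side','s5.png');im=cv2.imread('pics/s5.png');cv2.imwrite('pics/z5.png',cv2.resize(im[130:320,230:430],None,fx=2.8,fy=2.8))"
```

```text
time: 12.15
eef_pos: [473.1, -21.1, 182.4]
tcp_rot: [0.001, 0.062, 0.998, 0.0]
contact_force: [1.2, -0.5, 0.0]
opening: 85.0
t 12.15 F [ 1.2 -0.5  0. ] op 84.99606921858907 pos [473.1 -21.1 182.4] x-axis deg 172.9
turn first [ 0.   0.1 -0. ] then shift cm [-7.  -0.1  0.2]
```

View pics/z5.png

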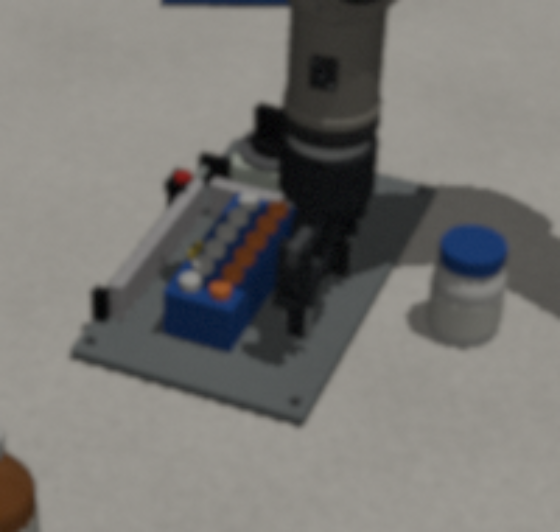

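The rack lies flat on the plate, parallel to the long stop. The open fingers (295,290) are beside its orange face and the jar is clear. Pushing toward the long stop.

```bash
python3 -m handwheel '-1.5 0 0 0 0 0 8.5;-1 0 0 0 0 0 8.5;-0.7 0 0 0 0 0 8.5;-0.7 0 0 0 0 0 8.5;-0.7 0 0 0 0 0 8.5;-0.5 0 0 0 0 0 8.5;-0.5 0 0 0 0 0 8.5;-0.3 0 0 0 0 0 8.5;0 0 0 0 0 0 8.5'; python3 -m handwheel '-0.3 0 0 0 0 0 8.5;-0.2 0 0 0 0 0 8.5;0 0 0 0 0 0 8.5'; python3 -c "
from plan import *
p,R,s=pose();print(inbed(p[:2]))"
```

```text
time: 13.1
eef_pos: [529.8, -28.5, 181.5]
tcp_rot: [-0.001, 0.062, 0.998, -0.0]
contact_force: [-4.1, 2.0, 1.5]
opening: 85.2
time: 13.4
eef_pos: [535.3, -29.3, 181.5]
tcp_rot: [-0.0, 0.062, 0.998, -0.0]
contact_force: [-2.7, 1.7, -0.3]
opening: 84.6
[-3.1  8.2]
```

```bash
for i in 1 2 3; do python3 -m handwheel '-0.2 0 0 0 0 0 8.5;0 0 0 0 0 0 8.5'|grep -E 'pos|force'; done
```

```text
eef_pos: [537.5, -29.6, 181.6]
contact_force: [-2.4, 0.7, -1.3]
eef_pos: [539.9, -30.0, 181.6]
contact_force: [-2.4, -0.4, -1.3]
eef_pos: [541.9, -30.2, 181.7]
contact_force: [-2.1, 0.6, -0.4]
```

```bash
for i in 1; do python3 -m handwheel '-0.2 0 0 0 0 0 8.5;0 0 0 0 0 0 8.5'|grep -E 'pos|force';python3 -m handwheel '-0.2 0 0 0 0 0 8.5;0 0 0 0 0 0 8.5'|grep -E 'pos|force';python3 -m handwheel '-0.2 0 0 0 0 0 8.5;0 0 0 0 0 0 8.5'|grep -E 'pos|force'; done
```

```text
eef_pos: [542.5, -30.1, 181.6]
contact_force: [-7.8, 1.5, 3.9]
eef_pos: [543.1, -29.9, 181.5]
contact_force: [-13.1, 1.9, 9.5]
eef_pos: [543.7, -29.9, 181.3]
contact_force: [-18.0, 1.9, 14.5]
```

```bash
python3 -m handwheel '1 0 0 0 0 0 8.5;1 0 0 0 0 0 8.5;0 0 -3 0 0 0 0;0 0 -4 0 0 0 0;0 0 -4 0 0 0 0;0 0 0 0 0 0 0;0 0 0 0 0 0 0'|tail -2; python3 -c "
from plan import *
x,y=bedp((47,122))
need(x,y,42,172.93)
im=snap('top','t6.png')
for lo,hi in(((3,120,90),(18,255,255)),((22,120,60),(35,255,255)),((0,150,60),(8,255,255))):
  for c,a in blobs(im,lo,hi,(320,180,450,300),4)[0]: print(c,a,inbed(onz('top',*c,65)))
"
```

```text
contact_force: [-0.6, -0.0, -0.7]
opening: 11.6
t 15.3 F [-0.6 -0.  -0.7] op 11.601546181059174 pos [528.3 -28.6 292.8] x-axis deg 172.9
turn first [-0.   0.2 -0.1] then shift cm [-5.7 11.4  9.6]
[362.5 216.7] 11 [30.4 74.3]
[383.4 200.6] 5 [70.1 35.6]
[389.  201.5] 6 [69.8 23.9]
```

```bash
python3 -m handwheel '-2 4 0 0 0 0 0;-2 4 0 0 0 0 0;-1.7 3.4 0 0 0 0 0;0 0 0 0 0 0 0;0 0 3 0 0 0 0;0 0 3 0 0 0 0;0 0 2.5 0 0 0 0;0 0 1.1 0 0 0 0;0 0 0 0 0 0 0;0 0 0 0 0 0 0'; python3 -c "
from plan import *
x,y=bedp((47,84.5))
need(x,y,42,172.93)
im=snap('top','t7.png')
for lo,hi in(((3,120,90),(18,255,255)),((22,120,60),(35,255,255)),((0,150,60),(8,255,255))):
  for c,a in blobs(im,lo,hi,(320,180,450,300),4)[0]: print(c,a,inbed(onz('top',*c,65)))
"
```

```text
time: 16.35
eef_pos: [598.5, 77.8, 196.0]
tcp_rot: [0.0, 0.062, 0.998, 0.0]
contact_force: [-0.1, -0.5, -0.6]
opening: -0.3
t 16.35 F [-0.1 -0.5 -0.6] op -0.3058449563174097 pos [598.5  77.8 196. ] x-axis deg 172.9
turn first [ 0.  0. -0.] then shift cm [-0.1 -3.8 -0.1]
[364.9 217.1] 43 [30.3 69.4]
```

```bash
python3 -m handwheel '0 -0.8 0 0 0 0 0;0 -0.6 0 0 0 0 0;0 -0.5 0 0 0 0 0;0 -0.5 0 0 0 0 0;0 -0.4 0 0 0 0 0;0 -0.3 0 0 0 0 0;0 -0.2 0 0 0 0 0;0 0 0 0 0 0 0'|grep -E 'pos|force'; for i in 1 2 3;do python3 -m handwheel '0 -0.2 0 0 0 0 0;0 0 0 0 0 0 0'|grep -E 'pos|force';done
```

```text
eef_pos: [594.4, 45.5, 196.1]
contact_force: [0.6, 4.2, 1.5]
eef_pos: [594.2, 43.6, 196.1]
contact_force: [1.6, 5.9, 2.3]
eef_pos: [594.0, 41.6, 196.1]
contact_force: [0.8, 4.4, 2.8]
eef_pos: [593.7, 40.0, 196.1]
contact_force: [1.7, 5.3, 3.0]
```

```bash
for i in 1 2;do python3 -m handwheel '0 -0.2 0 0 0 0 0;0 0 0 0 0 0 0'|grep -E 'pos|force';done; python3 -c "
from plan import *
p,R,s=pose();print(inbed(p[:2]))"
```

```text
eef_pos: [593.4, 39.5, 196.2]
contact_force: [1.8, 8.7, 2.0]
eef_pos: [592.9, 39.1, 196.2]
contact_force: [1.7, 11.6, 0.6]
[45.5 83.1]
```

```bash
python3 -m handwheel '0 -0.2 0 0 0 0 0;0 -0.1 0 0 0 0 0;0 0 0 0 0 0 0'|grep -E 'pos|force'; python3 -m handwheel '0 1 0 0 0 0 0;0 1 0 0 0 0 0;0 0 -3 0 0 0 0;0 0 -4 0 0 0 0;0 0 -3 0 0 0 8.5;0 0 0 0 0 0 8.5;0 0 0 0 0 0 8.5'|grep -E 'pos|force'; python3 -c "
from plan import *
x,y=bedp((-15,-5))
need(x,y,25,172.93)
im=snap('side','s8.png');snap('top','t8.png')
cv2.imwrite('pics/z8.png',cv2.resize(im[150:300,240:390,::-1],None,fx=3.8,fy=3.8,interpolation=cv2.INTER_CUBIC))"
```

```text
eef_pos: [592.6, 38.4, 196.5]
contact_force: [2.2, 16.2, -0.4]
eef_pos: [595.1, 50.6, 295.5]
contact_force: [-0.2, -0.2, 0.0]
t 19.2 F [-0.2 -0.2  0. ] op 43.315650807696244 pos [595.1  50.6 295.5] x-axis deg 172.8
turn first [-0.2 -0.  -0.1] then shift cm [  6.1 -10.   11.6]
```

View pics/z8.png

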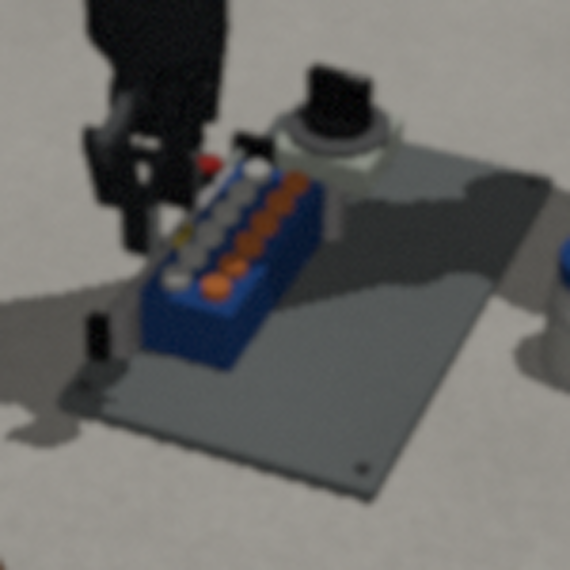

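The rack sits against both stops in the side view. I'll give the x side one more light push to be sure.

```bash
python3 -m handwheel '2.5 -4 0 0 0 0 8.5;2.5 -4 0 0 0 0 8.5;2.1 -2 0 0 0 0 8.5;0 0 0 0 0 0 8.5;0 0 3 0 0 0 8.5;0 0 4 0 0 0 8.5;0 0 3.5 0 0 0 8.5;0 0 1 0 0 0 8.5;0 0 0 0 0 0 8.5;0 0 0 0 0 0 8.5'; python3 -c "
from plan import *
p,R,s=pose();print(inbed(p[:2]))"
```

```text
time: 20.3
eef_pos: [513.1, -37.9, 181.5]
tcp_rot: [0.001, 0.062, 0.998, 0.0]
contact_force: [0.8, 0.6, -0.1]
opening: 85.1
[-24.2  -3.1]
```

Contact is expected at bed x≈3.5–4.5, about 28 mm ahead.

```bash
python3 -m handwheel '-1 0 0 0 0 0 8.5;-1 0 0 0 0 0 8.5;-0.5 0 0 0 0 0 8.5;-0.3 0 0 0 0 0 8.5;0 0 0 0 0 0 8.5;0 0 0 0 0 0 8.5'|grep -E 'pos|force';  for i in 1 2 3;do python3 -m handwheel '-0.2 0 0 0 0 0 8.5;0 0 0 0 0 0 8.5'|grep -E 'pos|force';done;  python3 -c "
from plan import *
p,R,s=pose();print(inbed(p[:2]))"
```

```text
eef_pos: [539.8, -42.0, 180.6]
contact_force: [-2.9, -0.1, 2.0]
eef_pos: [540.8, -42.0, 180.4]
contact_force: [-5.1, 0.3, 4.6]
eef_pos: [541.6, -42.0, 180.2]
contact_force: [-9.7, 1.0, 8.5]
eef_pos: [542.1, -41.9, 179.9]
contact_force: [-14.0, 2.0, 11.3]
[ 5.2 -3.4]
```

```bash
python3 -m handwheel '1 0 0 0 0 0 8.5;1.5 0 0 0 0 0 8.5;0 0 -3 0 0 0 8.5;0 0 -4 0 0 0 8.5;0 0 -4 0 0 0 8.5;0 0 0 0 0 0 8.5;0 0 0 0 0 0 8.5'|grep -E 'pos|force'; python3 -c "
from plan import *
im=snap('top','t9.png')
for lo,hi,z in(((3,120,90),(18,255,255),65),((22,120,60),(35,255,255),65),((0,150,60),(8,255,255),60)):
  for c,a in blobs(im,lo,hi,(320,180,450,300),4)[0]: print(c,a,inbed(onz('top',*c,z)))
cv2.imwrite('pics/z9.png',cv2.resize(im[165:305,330:505,::-1],None,fx=4,fy=4,interpolation=cv2.INTER_CUBIC))
x,y=bedp((40,-165));need(x,y,130,172.93);print(sense()['qpos'])"
```

```text
eef_pos: [521.7, -39.8, 291.5]
contact_force: [0.3, -0.8, 0.4]
[391.  201.5] 6 [70.3 19.8]
[395.9 202.1] 8 [70.4  9.7]
t 22.25 F [-0.6 -0.1 -0.8] op 85.07541902909604 pos [521.1 -40.  290.3] x-axis deg 172.9
turn first [-0.   0.  -0.1] then shift cm [ -5.6 -16.1   0.5]
[ 0.8  0.5 -1.   1.9  0.5  1.   1. ]
```

View pics/z9.png

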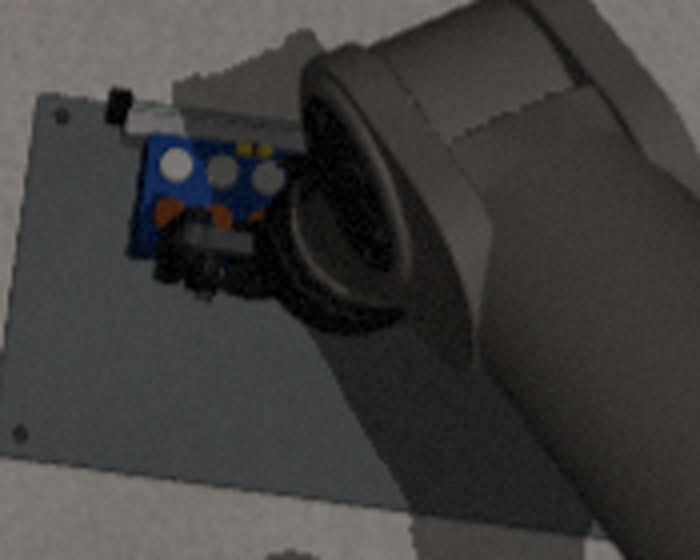

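The rack is flush with the stop, and the two halves of the yellow clip average bed y≈14.8, so the knob target is about 2.0 rad. Moving over the knob.

```bash
python3 -m handwheel '-1.4 -4 0 0 0 0 8.5;-1.4 -4 0 0 0 0 8.5;-1.4 -4 0 0 0 0 8.5;-1.4 -4.1 0 0 0 0 8.5;0 0 0 0 0 0 8.5;0 0 0 0 0 0 8.5;0 0 0 0 0 0 8.5'|grep -E 'pos|force'; python3 -c "
from plan import *
x,y=bedp((40,-165));need(x,y,75,172.93)
im=snap('side','s10.png')
cv2.imwrite('pics/z10.png',cv2.resize(im[100:260,240:400,::-1],None,fx=3.5,fy=3.5,interpolation=cv2.INTER_CUBIC))
print(proj('side',np.r_[x,y,75]))"
```

```text
eef_pos: [556.5, -204.8, 289.5]
contact_force: [0.8, 0.6, -0.7]
t 22.95 F [ 0.8  0.6 -0.7] op 84.91485453144395 pos [ 556.5 -204.8  289.5] x-axis deg 173.0
turn first [ 0.1 -0.1  0.1] then shift cm [-0.1 -0.2  6. ]
[329.  171.5]
```

View pics/z10.png

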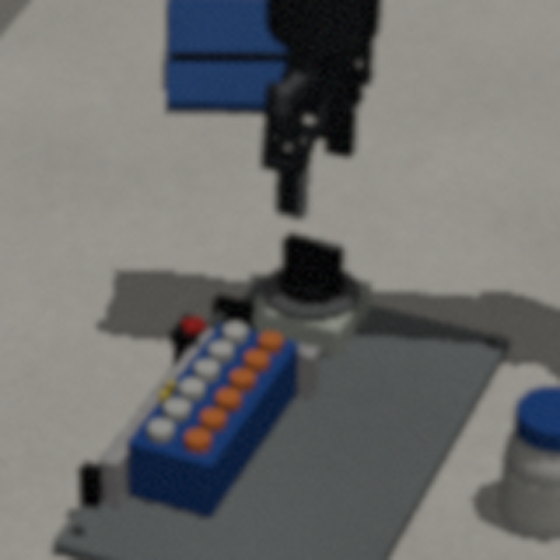

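The knob bar is at crop (313,270) with the fingers centred above it, and the rack stands home. Descending and gripping.

```bash
python3 -m handwheel '-0.1 -0.2 3 0 0 0 8.5;0 0 2 0 0 0 8.5;0 0 0.9 0 0 0 8.5;0 0 0 0 0 0 8.5;0 0 0 0 0 0 8.5'|grep -E 'pos|force'; python3 -m handwheel '0 0 0 0 0 0 1;0 0 0 0 0 0 1;0 0 0 0 0 0 1;0 0 0 0 0 0 1;0 0 0 0 0 0 1;0 0 0 0 0 0 1;0 0 0 0 0 0 1;0 0 0 0 0 0 1;0 0 0 0 0 0 1'; python3 -c "
from plan import *
x,y=bedp((40,-165));need(x,y,75,172.93)"
```

```text
eef_pos: [558.1, -207.6, 232.5]
contact_force: [0.6, 0.2, -0.0]
time: 24.4
eef_pos: [557.7, -206.7, 232.2]
tcp_rot: [-0.0, 0.061, 0.998, 0.001]
contact_force: [-2.2, 5.4, 6.0]
opening: 13.1
t 24.4 F [-2.2  5.4  6. ] op 13.068884183532576 pos [ 557.7 -206.7  232.2] x-axis deg 173.0
turn first [ 0.1 -0.   0. ] then shift cm [0.1 0.  0.2]
```

```bash
python3 -m handwheel '0 0 0 0 0 4 1;0 0 0 0 0 6 1;0 0 0 0 0 6 1;0 0 0 0 0 6 1;0 0 0 0 0 4 1;0 0 0 0 0 0 1;0 0 0 0 0 0 1'; python3 -c "
from plan import *
x,y=bedp((40,-165));need(x,y,75,172.93);print(sense()['wrist_torque'])
im=snap('side','s11.png')
for c,a in blobs(im,(0,120,50),(8,255,255),(260,150,340,290),4)[0]: print(c,a)
for c,a in blobs(cv2.imread('pics/s10.png')[:,:,::-1].copy(),(0,120,50),(8,255,255),(260,150,340,290),4)[0]: print(c,a)"
```

```text
time: 25.1
eef_pos: [557.6, -207.1, 232.3]
tcp_rot: [-0.0, 0.284, 0.959, 0.0]
contact_force: [-1.5, 3.8, 6.7]
opening: 12.8
t 25.1 F [-1.5  3.8  6.7] op 12.780219298333769 pos [ 557.6 -207.1  232.3] x-axis deg 147.0
turn first [  0.   -0.1 -25.9] then shift cm [0.1 0.  0.2]
[ 0.9  0.6 -0. ]
[291.7 196. ] 29
[309.8 203.5] 4
[306.2 207.5] 4
[294.8 192.7] 28
[309.8 203.5] 4
[306.2 207.5] 4
```

```bash
python3 -m handwheel '0 0 0 0 0 5 1;0 0 0 0 0 7 1;0 0 0 0 0 7 1;0 0 0 0 0 7 1;0 0 0 0 0 7 1;0 0 0 0 0 7 1;0 0 0 0 0 6 1;0 0 0 0 0 4 1;0 0 0 0 0 0 1;0 0 0 0 0 0 1'; python3 -c "
from plan import *
im=snap('side','s12.png')
for f in('s10','s11','s12'):
  for c,a in blobs(cv2.imread('pics/%s.png'%f)[:,:,::-1].copy(),(0,120,50),(8,255,255),(260,150,305,290),6)[0]: print(c,a,inbed(onz('side',*c,60)))
  for c,a in blobs(cv2.imread('pics/%s.png'%f)[:,:,::-1].copy(),(22,100,50),(36,255,255),(260,150,335,290),3)[0]: print('clip',c,a,inbed(onz('side',*c,63)))
p,R,s=pose();print(s['qpos'],s['wrist_torque'])"
```

```text
time: 26.15
eef_pos: [557.0, -207.5, 232.2]
tcp_rot: [-0.001, 0.663, 0.749, -0.001]
contact_force: [-3.8, 3.5, 7.8]
opening: 13.0
[294.8 192.7] 28 [ 88.2 -64.4]
clip [287.3 211.6] 9 [70.3 16.7]
[291.7 196. ] 29 [ 88.9 -48.5]
clip [287.3 211.6] 9 [70.3 16.7]
[285.6 204. ] 26 [ 88.3 -12.5]
clip [287.1 210.8] 15 [72.1 14.3]
[ 0.7  0.5 -0.6  1.8  0.4  0.9  0.1] [ 0.8  0.9 -0.1]
```

```bash
python3 -m handwheel '0 0 0 0 0 4 1;0 0 0 0 0 7 1;0 0 0 0 0 7 1;0 0 0 0 0 7 1;0 0 0 0 0 7 1;0 0 0 0 0 4 1;0 0 0 0 0 0 1;0 0 0 0 0 0 1'
cat > al.py <<'E'
from plan import *
import sys
def wc(im,lo,hi,box):
    k=blobs(im,lo,hi,box,1)[1]; k=cv2.connectedComponentsWithStats(cv2.dilate(k,np.ones((3,3))))[1]*(k>0)
    n=max(range(1,k.max()+1),key=lambda i:(k==i).sum()); v,u=np.nonzero(k==n); return np.array([u.mean(),v.mean()]),len(u)
for cam,box in(('side',(265,190,300,240)),('top',(360,185,440,212))):
    im=snap(cam,sys.argv[1]+cam+'.png')
    for nm,lo,hi,z in(('red',(0,120,50),(8,255,255),62),('clip',(22,100,50),(36,255,255),65)):
        try: c,a=wc(im,lo,hi,box); print(cam,nm,c,a,inbed(onz(cam,*c,z)))
        except Exception as e: print(cam,nm,'none')
p,R,s=pose();print(s['time'],'x-axis',np.degrees(np.arctan2(*R.as_matrix()[1::-1,0])))
E
python3 al.py a
```

```text
time: 27.0
eef_pos: [556.6, -207.5, 232.2]
tcp_rot: [-0.001, 0.862, 0.507, -0.002]
contact_force: [-5.7, 4.6, 9.3]
opening: 13.0
side red [281.1 209.8] 26 [86.8 15.2]
side clip [287.  211.5] 11 [69.8 19.5]
top red [395.1 194.6] 47 [86.8 12.6]
top clip [393.1 202.1] 22 [69.6 15.4]
27.1 x-axis 60.96736533858811
```

```bash
python3 -m handwheel '0 0 0 0 0 2 1;0 0 0 0 0 1.5 1;0 0 0 0 0 0 1;0 0 0 0 0 0 1'|grep -E 'rot|force'; python3 al.py b; python3 -c "
import cv2;im=cv2.imread('pics/btop.png');cv2.imwrite('pics/z11.png',cv2.resize(im[180:250,350:420],None,fx=8,fy=8,interpolation=cv2.INTER_CUBIC)*2)"
```

```text
tcp_rot: [-0.002, 0.877, 0.481, -0.002]
contact_force: [-5.6, 5.2, 9.6]
side red [280.7 210.2] 26 [87.1 16.8]
side clip [287.2 211.5] 10 [69.5 19.1]
top red [393.9 194.6] 45 [86.6 15.2]
top clip [393.3 202.2] 21 [69.5 15. ]
27.6 x-axis 57.466298604189774
```

View pics/z11.png

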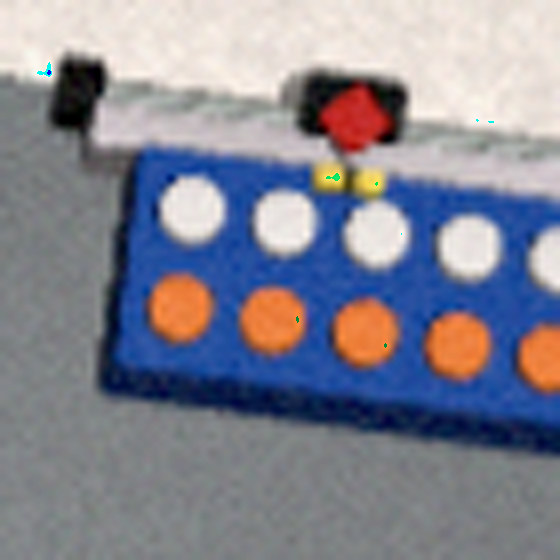

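The pointer at (356,118) stands along the bed's x from the clip's black line at (349,179), and the numbers agree: 15.2 against 15.0 mm. Releasing and rising.

```bash
python3 -m handwheel '0 0 0 0 0 0 3.5;0 0 0 0 0 0 3.5;0 0 0 0 0 0 3.5;0 0 0 0 0 0 3.5;0 0 -1 0 0 0 3.5;0 0 -3 0 0 0 3.5;0 0 -4 0 0 0 3.5;0 0 -4 0 0 0 3.5;0 0 -4 0 0 0 3.5;0 0 0 0 0 0 3.5'; python3 -m handwheel '-4 0 0 0 0 0 3.5;-4 0 0 0 0 0 3.5;-4 0 0 0 0 0 3.5;-4 0 0 0 0 0 3.5;-4 0 0 0 0 0 3.5;0 0 0 0 0 0 3.5;0 0 0 0 0 0 3.5'; python3 al.py c;python3 -c "
import cv2;im=cv2.imread('pics/ctop.png');cv2.imwrite('pics/z12.png',cv2.resize(im[170:340,130:510],None,fx=2.1,fy=2.1,interpolation=cv2.INTER_CUBIC))"
```

```text
time: 28.6
eef_pos: [559.6, -208.4, 399.2]
tcp_rot: [0.005, 0.877, 0.48, 0.004]
contact_force: [0.5, 0.8, 0.9]
opening: 35.0
time: 29.3
eef_pos: [448.9, -377.8, 391.6]
tcp_rot: [-0.0, 0.878, 0.479, -0.0]
contact_force: [0.6, 0.2, 0.1]
opening: 35.0
side red [280.6 210.4] 27 [86.7 17.8]
side clip [287.2 211.5] 10 [69.5 19.1]
top red [393.9 194.4] 42 [86.9 15.2]
top clip [393.1 202.1] 22 [69.6 15.4]
29.4 x-axis 57.49868668382378
```

View pics/z12.png

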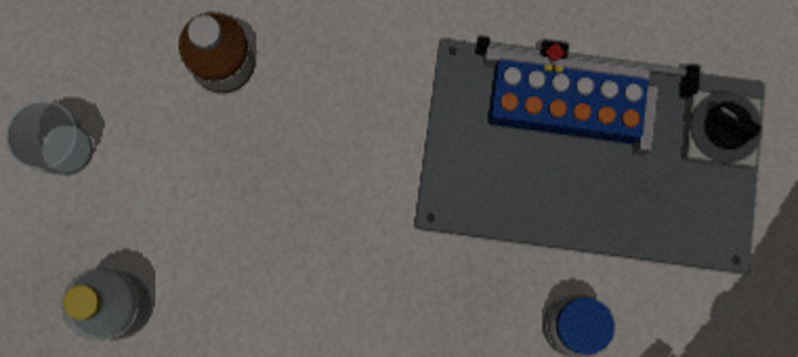

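The rack is flush in the corner with its clip at the long stop. The pointer stands at the clip, and the bottles, beaker and jar are where they were. Handing in.

```bash
python3 -c "
from plan import *
im=cv2.imread('pics/ctop.png')[:,:,::-1].copy()
P=np.array([inbed(onz('top',*c,65)) for c,a in blobs(im,(3,120,90),(18,255,255),(340,180,450,240),15)[0]]);print(P,P.mean(0))
print(sign_off())"
```

```text
[[ 30.7  54.5]
 [ 30.7  30.5]
 [ 30.9   6.9]
 [ 30.5 -17.5]
 [ 30.9 -41.3]
 [ 30.5 -65.3]] [30.7 -5.4]
the job is handed in; nothing more can be done
None
```

The job is handed in: the rack is home against both stops with its yellow clip on the long stop's side, and the pointer is lined up with the middle of the clip. I gripped the rack, set it flat on the bed, and pushed it against the long stop, then the side stop, then the long stop again. Then I turned the knob about 115.5° with the gripper, let go and moved the arm clear. It finished at about 29.4 s of the 72 s allowed.

**Rack:** the orange cap row is parallel to the long stop, with x readings spread over 0.4 mm. It centres at bed y -5.4, against -5 when home. The wrist force rose to about 14–18 N against each stop, which showed the rack had reached it.

**Pointer:** the top camera puts the pointer at bed y 15.2 and the clip at 15.4, which is agreement within about 0.5 mm. The side camera disagrees slightly, at 17.8 against 19.1. I trusted the top view, because in the side view the clip shows only about 10 pixels and is partly hidden.

**Bystanders:** the bottles, beaker and jar look undisturbed in the last picture. I checked that by eye only and did not measure them again.

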